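# Rack the blue filament spools from pale to dark

### The job

The spool rail at the back has a white spool at one end and a black one at the other: put the four loose blue filament spools into the four empty cradles between them, so that the shades run in order from the palest next to the white to the darkest next to the black. Stand each one on edge on its cradle's two rollers, midway along them and square to the rail like the white and black ones, and do not let any spool fall onto its side.

Things in the scene. Friction and masses are not known exactly. Their poses are not given: they have to be found in the camera images.
- ice_centre (a point): Centre of the loose spool whose winding is the palest, a very pale ice-blue. Two cardboard flanges 107 mm in diameter, 44 mm over their flat outer faces, winding 95 mm between; 0.3 kg. Stands on edge on the bench on slightly faceted rims (does not roll of itself), centre 53 mm up. y axis = its level axle (either way round alike); grip from above across both flanges, high up.
- sky_centre (a point): Centre of the loose spool whose winding is the second-palest, a light sky-blue. Two cardboard flanges 107 mm in diameter, 44 mm over their flat outer faces, winding 95 mm between; 0.3 kg. Stands on edge on the bench on slightly faceted rims (does not roll of itself), centre 53 mm up. y axis = its level axle (either way round alike); grip from above across both flanges, high up.
- royal_centre (a point): Centre of the loose spool whose winding is the second-darkest, a strong royal-blue. Two cardboard flanges 107 mm in diameter, 44 mm over their flat outer faces, winding 95 mm between; 0.3 kg. Stands on edge on the bench on slightly faceted rims (does not roll of itself), centre 53 mm up. y axis = its level axle (either way round alike); grip from above across both flanges, high up.
- navy_centre (a point): Centre of the loose spool whose winding is the darkest, a very dark navy-blue. Two cardboard flanges 107 mm in diameter, 44 mm over their flat outer faces, winding 95 mm between; 0.3 kg. Stands on edge on the bench on slightly faceted rims (does not roll of itself), centre 53 mm up. y axis = its level axle (either way round alike); grip from above across both flanges, high up.
- cradle_p: One of four alike empty orange cradles on the rail (its letter tells nothing of its order). Origin at bench level under its middle; y axis along the rail. Two white rollers, 64 mm long along y, 18 mm thick, at x = +-36 mm, tops at 55 mm, nothing higher. A spool set between them, axle along y, centres itself in x and rests with its centre 97 mm up.
- cradle_q: One of four alike empty orange cradles on the rail (its letter tells nothing of its order). Origin at bench level under its middle; y axis along the rail. Two white rollers, 64 mm long along y, 18 mm thick, at x = +-36 mm, tops at 55 mm, nothing higher. A spool set between them, axle along y, centres itself in x and rests with its centre 97 mm up.
- cradle_r: One of four alike empty orange cradles on the rail (its letter tells nothing of its order). Origin at bench level under its middle; y axis along the rail. Two white rollers, 64 mm long along y, 18 mm thick, at x = +-36 mm, tops at 55 mm, nothing higher. A spool set between them, axle along y, centres itself in x and rests with its centre 97 mm up.
- cradle_s: One of four alike empty orange cradles on the rail (its letter tells nothing of its order). Origin at bench level under its middle; y axis along the rail. Two white rollers, 64 mm long along y, 18 mm thick, at x = +-36 mm, tops at 55 mm, nothing higher. A spool set between them, axle along y, centres itself in x and rests with its centre 97 mm up.
- white_centre (a point): Centre of the spool with white winding, fixed on its own cradle at one end of the aluminium rail (either end), as large as the loose ones: centre 97 mm and top 152 mm above the bench, y axis along the rail. The black one is 450 mm away; the four cradles lie between, 80 to 100 mm from centre to centre.
- black_centre (a point): Centre of the spool with black winding, fixed on its own cradle at one end of the aluminium rail (either end), as large as the loose ones: centre 97 mm and top 152 mm above the bench, y axis along the rail. The white one is 450 mm away; the four cradles lie between, 80 to 100 mm from centre to centre.
Things that resemble listed ones, but are neither listed nor needed, are in the scene too. What is shaped like the part that bears sky_centre but green is not meant.

How it is judged:
By the outcome, as a careful person would: the job done as asked, in the order asked, and still so for the second after the job is handed in, with the robot touching nothing.
It also fails if it takes over 112 s, if anything falls off the work surface, if the arm or the gripper's body presses on something with over 40 N, if the wrist force passes 120 N, or if a joint passes its speed limit or range.

### The arm

A 6-joint arm with a two-finger parallel gripper is mounted at the origin on the work surface. World frame = base frame: x ahead of the robot, y to its left, z up, the work surface at z = 0. Lengths are in mm, angles in rad, forces in N, time in s.
With the tool pointing down it reaches from about 300 to 775 mm from the base axis. Payload 14.6 kg.
Tool frame: the origin (TCP) lies on the centre line of the jaws, within the pads' length; the fingertips stand 19 mm ahead of it and the grasp point (between the pads) is the TCP (bot.tip_reach is the distance from the TCP to the fingertips, in mm); y points along the fingers, x is the direction in which the jaws open and shut, and the axes are right-handed (so a half turn about y gives the same grasp; the last joint's range is limited). The gripper opens to 85 mm and grips with 20 to 120 N. Pads are 22 mm wide; open, the fingers measure 114 mm over their backs; the gripper's body (76 mm by 85 mm) begins 54 mm behind the grasp point. The pads swing forward as they close: fully open they stand 13 mm farther back than shut.
Start: joints at [-1.36, 0.3, 1.521, -0, 1.321, -0.067], TCP at [150.826, -528.906, 250.281] pointing down, gripper open.
Joint ranges: [-3.03, 3.03], [-0.79, 2.21], [0.23, 2.52], [-1.04, 4.18], [0, 3.07], [-2.55, 2.55]. Speed limits (rad/s): [2.22, 2.22, 2.57, 3.14, 3.14, 3.14].

### API

Orientations are given as a unit quaternion [w, x, y, z].
In Python, from rig import bot gives the robot as it stands. Calls block until the motion is done:
- bot.move_to(position, orientation): joint-space move of the TCP to a pose.
- bot.servo_line(position, attitude=None, speed=150, until_force=None): straight line of the TCP; attitude=None keeps the orientation; speed is the mean speed in mm/s. With until_force (N) it stops when the force on the tool has changed by that much, and returns True; else False.
- bot.move_joints(angles): joint-space move.
- bot.move_gripper(opening, grip_force=None): finger opening in mm; grip_force is the grip in N (None keeps the last); returns when the fingers have stopped.
- bot.dwell(seconds).
- bot.ik(position, orientation): joint angles nearest the present ones, or None.
- bot.read_state(): the state.
- bot.read_camera(name): name is "scene" or "top" or "wrist"; returns a dict with "image" (384x512x3 uint8, blue, green, red), "depth" (384x512 float32, mm along the optical axis (not along the pixel's ray), 0 where there is no reading), "fovy" (degrees; the focal length in pixels is half the picture's height over the tangent of half this angle, whatever the lens; pixels are square), "cx", "cy" (the principal point, pixels), "eye" and "attitude" of the camera in the world; the wrist camera has in their place "mount" (4x4, takes a point from camera to tool coordinates, whose origin is the TCP and whose axes are the tool frame's). Camera axes: x right, y down, z forward; pixel columns grow to the right and rows downward; lengths in mm; the calibration is good to about 2 mm. A picture is of the moment at which its call begins: read the wrist's pose just before it.
A pose or a line that the arm cannot do raises bot.MotionError and nothing moves.
- bot.finish_job(): hands the job in, once; it reports no verdict.
The state is a dict: "clock": time; "joint_positions": joint angles; "qvel": joint speeds; "effort": joint torques, N m; "ee_pos": TCP position; "tool_rot": TCP orientation; "ft_force": force on the tool from outside, world axes, zero at the start; "moment": the same for the moment, N m; "grip_width": finger opening in mm.
Only numpy, scipy, OpenCV 4.12 (cv2) and the standard library are available. Lean on these libraries where they do the work, as an engineer would, in place of code of your own. Each camera call takes 0.05 s, during which the arm holds its last target. There are 200 camera calls.

## Working session

There is one attempt and no reset: what is moved stays moved. The work goes in short steps, each a Python script; the robot and the scene stay as the last script left them, time stands still between calls to the robot, and variables do not carry over. Pictures are saved under pics/ and viewed, about 12 in all and at most 16, crops included, and the job is handed in when it is done.

```bash
ls; mkdir -p pics; python3 - <<'E'
from rig import bot
import cv2,numpy as np
for n in("scene","top"):
    c=bot.read_camera(n); cv2.imwrite(f"pics/{n}0.png",c["image"]); np.savez(f"{n}0.npz",**c)
    print(n,c["fovy"],c["cx"],c["cy"],c["eye"],c["attitude"],(c["depth"]>0).mean(),c["depth"].max())
print(bot.read_state()["clock"],bot.read_state()["tool_rot"])
E
```

```text
pics
scene 50.76056412038405 259.91874816307615 192.2122384330685 [999.76789484 807.79473497 911.53351958] [-0.12598419  0.31547717  0.87274712 -0.35059179] 0.9957173665364584 3868.555
top 56.226387334164656 263.55701981990507 197.6487180098833 [ 402.64250186  178.64068679 1095.70033488] [ 0.03882391 -0.69965809  0.71308087 -0.02206645] 0.99603271484375 1996.2506
0.1 [ 0.56465395 -0.56417056  0.42623316 -0.42567921]
```

View pics/top0.png

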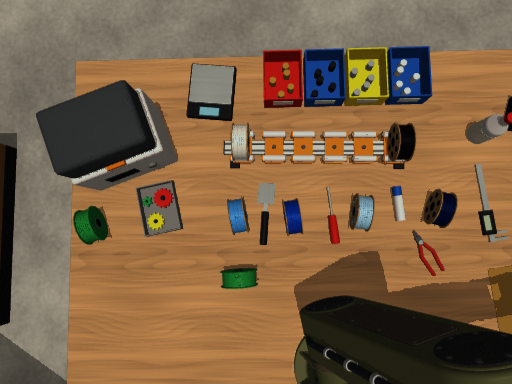

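View pics/scene0.png

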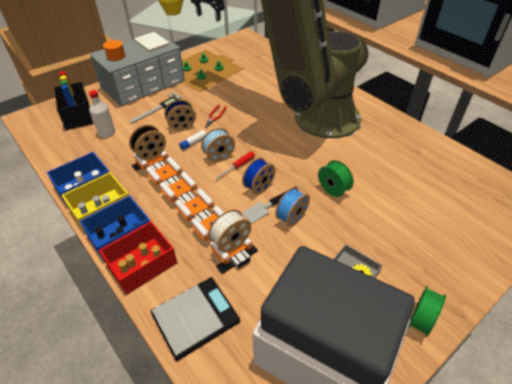

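The top view (robot at the bottom) shows the rail with white at (240,142) and black at (401,142), and orange cradles between them. The blue spools stand at (237,215), (292,216), (362,211) and (440,208); the two green ones are distractors. Next I'll measure them from depth.

```bash
cat > vis.py <<'E'
import cv2,numpy as np
from scipy.spatial.transform import Rotation as R
def rotm(q): return R.from_quat([q[1],q[2],q[3],q[0]]).as_matrix()
def cloud(c):
    "world point of every pixel (HxWx3)"
    f=c["image"].shape[0]/2/np.tan(np.radians(c["fovy"])/2)
    v,u=np.mgrid[:384,:512]; d=c["depth"]
    P=np.dstack([(u-c["cx"])/f*d,(v-c["cy"])/f*d,d])
    return P@rotm(c["attitude"]).T+c["eye"]
def blob(c,P,uv,zlo,zhi,r=32):
    "min-area rectangle of the points of height zlo..zhi near pixel uv"
    m=((P[...,2]>zlo)&(P[...,2]<zhi)).astype(np.uint8)
    w=np.zeros_like(m); cv2.circle(w,uv,r,1,-1); m&=w
    n,l,s,_=cv2.connectedComponentsWithStats(m)
    k=1+np.argmax(s[1:,4]); q=P[l==k]
    (x,y),(a,b),t=cv2.minAreaRect(q[:,:2].astype(np.float32))
    if a>b: a,b,t=b,a,t+90      # a: along the axle, at t degrees
    t=(t+90)%180-90
    return np.array([x,y]),(a,b),t,q,c["image"][l==k].mean(0)
E
python3 - <<'E'
from vis import *
np.set_printoptions(precision=1,suppress=True)
for n,S in(("top",dict(sky=(237,215),royal=(292,216),ice=(362,211),navy=(440,208),white=(240,142),black=(401,142))),
         ("scene",dict(sky=(293,205),royal=(259,175),ice=(218,144),navy=(180,114),white=(231,231),black=(148,142)))):
    c=dict(np.load(n+"0.npz")); P=cloud(c)
    print(n,"table z",[P[v,u,2] for u,v in((200,260),(340,260))])
    for k,uv in S.items():
        hi=k in("white","black")
        for lo in ((115,140) if hi else (70,95)):
            p,s,t,q,col=blob(c,P,uv,lo,180)
            print(k,lo,p,np.array(s),"ang",round(t,1),"n",len(q),"zmax",np.percentile(q[:,2],[50,95,100]),col)
c=dict(np.load("top0.npz")); P=cloud(c); h=cv2.cvtColor(c["image"],cv2.COLOR_BGR2HSV)
m=cv2.inRange(h,(5,150,120),(18,255,255)); m[:130]=0;m[165:]=0;m[:,:245]=0;m[:,400:]=0
n,l,s,ce=cv2.connectedComponentsWithStats(m)
for i in range(1,n):
    if s[i,4]>30:
        q=P[l==i]; print("orange",ce[i],s[i],q.mean(0),q.min(0),q.max(0))
m=((P[...,2]>46)&(P[...,2]<62)).astype(np.uint8); m[:122]=0;m[170:]=0;m[:,:250]=0;m[:,:]*=1;m[:,386:]=0
n,l,s,ce=cv2.connectedComponentsWithStats(m)
for i in range(1,n):
    if s[i,4]>15:
        q=P[l==i]; print("roller",ce[i],s[i,4],q.mean(0),q.min(0),q.max(0))
a=cv2.resize(c["image"][110:240,210:470],None,fx=3,fy=3,interpolation=2); cv2.imwrite("pics/crop.png",a)
E
```

```text
top table z [np.float64(0.23376790376573808), np.float64(0.08829429097204411)]
sky 70 [443.2 278.7] [44.4 96.8] ang -80.9 n 519 zmax [ 95.3 103.3 109.1] [134.1  95.6  54. ]
sky 95 [442.  278.6] [44.1 65.2] ang -80.4 n 268 zmax [ 99.3 104.8 109.1] [150.9 108.9  62.3]
royal 70 [435.8 121.1] [44.3 94.2] ang -82.8 n 517 zmax [ 95.4 102.6 108.4] [99.1 38.  22.9]
royal 95 [436.8 121.1] [44.  61.4] ang -82.6 n 264 zmax [ 99.4 104.  108.4] [111.4  45.7  29.4]
ice 70 [445.1 -78. ] [45.8 97.4] ang 81.3 n 580 zmax [ 94.3 102.5 108.2] [125.5 122.5 103.4]
ice 95 [445.2 -77.7] [44.9 58.8] ang 81.6 n 276 zmax [ 99.2 104.2 108.2] [142.7 140.3 120. ]
navy 70 [ 453.4 -301.9] [46.6 97.6] ang 71.9 n 654 zmax [ 93.1 101.8 108.3] [28.7 21.9 26.4]
navy 95 [ 453.4 -302. ] [46.2 61. ] ang 70.0 n 281 zmax [ 98.8 104.  108.3] [34.9 25.6 30. ]
white 115 [647.1 264.7] [44.1 96.4] ang 88.5 n 536 zmax [140.3 148.2 153.3] [133.2 154.3 162.8]
white 140 [649.9 263.9] [43.4 63.3] ang 89.4 n 277 zmax [144.2 149.5 153.3] [149.2 170.5 175.5]
black 115 [ 638.6 -185.1] [46.5 95.8] ang 87.8 n 647 zmax [138.4 147.4 153.7] [1
[... 2099 characters left out ...]
roller [364.2 133.5] 147 [676.2 -96.7  52.9] [ 668.1 -133.2   46.6] [685.3 -61.8  59.2]
roller [383.7 133.6] 21 [ 674.7 -153.8   51.7] [ 667.2 -158.6   46.8] [ 683.  -148.4   56.8]
roller [251.7 157.3] 26 [612.7 235.3  52.7] [605.4 228.7  46.3] [620.  240.7  57.6]
roller [273.5 157.5] 147 [610.7 171.3  53.3] [603.  134.5  46.9] [619.3 208.1  59.3]
roller [303.2 157.5] 146 [608.8  84.2  53. ] [600.5  49.   47.2] [617.3 119.8  60.5]
roller [334.6 157.5] 149 [606.7  -7.5  52.9] [598.8 -43.9  46.3] [616.   28.5  59.5]
roller [364.5 157.5] 150 [604.7 -94.4  52.9] [ 596.8 -131.4   46.5] [613.5 -59.   59.4]
roller [383.8 157.5] 20 [ 603.9 -151.1   50.5] [ 595.8 -154.9   46.1] [ 612.  -146.9   55.6]
```

View pics/crop.png

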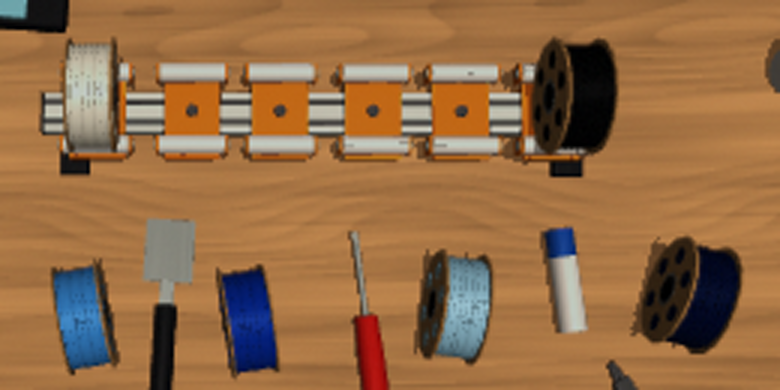

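The depth measurements agree with the stated sizes: 44 mm faces, tops at about 107 and 152 mm, white to black 449 mm, cradle spacing 87 to 92 mm. From the white end the cradles take ice, sky, royal, navy. I'll start with navy.

```bash
cat > job.py <<'E'
from rig import bot
import numpy as np
from scipy.spatial.transform import Rotation as R
PICK=dict(ice=(445.1,-78,81.4),sky=(443,278.6,-81),royal=(436.5,121,-82.5),navy=(453.4,-302,71.2))
PLACE=dict(ice=(646.6,170.4),sky=(644.6,83.1),royal=(642.4,-8.5),navy=(640.4,-95.5))
RAIL=88.62; UP=265; G=37
def quat(deg,sgn):
    a=np.radians(deg); x=np.array([np.cos(a),np.sin(a),0]); x*=sgn*np.sign(x[1]); y=np.array([0,0,-1.])
    q=R.from_matrix(np.column_stack([x,y,np.cross(x,y)])).as_quat(); return q[[3,0,1,2]]
def log(t):
    s=bot.read_state(); print(t,"t",round(s["clock"],1),"tcp",np.round(s["ee_pos"],1),"F",np.round(s["ft_force"],1),"w",round(s["grip_width"],1))
def sign(n):
    best=[]
    for g in(1,-1):
        js=[bot.ik([x,y,z],quat(a,g)) for x,y,a,z in((*PICK[n],UP),(*PICK[n],53+G),(*PLACE[n],RAIL,UP),(*PLACE[n],RAIL,97+G))]
        if all(j is not None for j in js): best.append((max(abs(j[5]) for j in js),g))
    return min(best)[1]
def carry(n):
    g=sign(n); x,y,a=PICK[n]; u,v=PLACE[n]; q=quat(a,g); r=quat(RAIL,g)
    bot.move_to([x,y,UP],q); bot.move_gripper(72)
    bot.servo_line([x,y,53+G],speed=130); bot.move_gripper(30,40); log(n+" gripped")
    if bot.read_state()["grip_width"]<40: raise SystemExit("missed")
    bot.servo_line([x,y,UP],speed=130); log("lifted")
    bot.move_to([u,v,UP],r)
    bot.servo_line([u,v,97+G+8],speed=120); bot.dwell(.2)
    print("touch",bot.servo_line([u,v,97+G-3],speed=15,until_force=5)); log("down")
    bot.move_gripper(60); bot.dwell(.2)
    bot.servo_line([u,v,UP],speed=130); log("clear")
E
python3 - <<'E'
from job import *
import cv2
for n in PICK: print(n,sign(n))
carry("navy")
for n in("top","scene"):
    c=bot.read_camera(n); np.savez(n+"1.npz",**c); cv2.imwrite(f"pics/{n}1.png",c["image"])
E
```

```text
ice 1
sky 1
royal 1
navy -1
navy gripped t 3.7 tcp [ 453.6 -302.1   90.4] F [-0.6  0.3  4.2] w 43.6
lifted t 5.2 tcp [ 453.2 -301.9  264.2] F [-0.1  0.4 -3.1] w 43.6
touch True
down t 8.2 tcp [640.3 -95.5 133.8] F [-0.4 -0.4  3.2] w 43.7
clear t 9.8 tcp [640.2 -95.4 264. ] F [-0.3  1.2 -0.5] w 60.0
```

View pics/scene1.png

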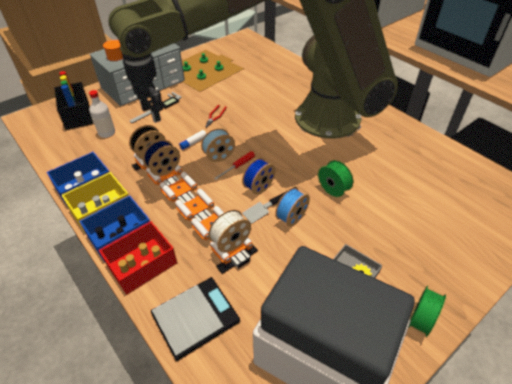

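```bash
python3 - <<'E'
from vis import *
np.set_printoptions(precision=1,suppress=True)
c=dict(np.load("scene1.npz")); P=cloud(c)
m=(P[...,2]>120)&(P[...,2]<170)&(abs(P[...,0]-640)<60)&(abs(P[...,1]+95.5)<40)
q=P[m]; print(len(q), q.mean(0),cv2.minAreaRect(q[:,:2].astype(np.float32)),np.percentile(q[:,2],[99,100]))
E
```

```text
443 [645.8 -91.1 136.1] ((641.364013671875, -94.89100646972656), (48.658931732177734, 94.62874603271484), 88.69766998291016) [150.4 151.6]
```

Navy stands upright on the cradle next to black, at pixel (162,157). It is centred within 1 mm and square to the rail. On to the other three.

```bash
python3 - <<'E'
from job import *
import cv2
for n in("royal","sky","ice"): carry(n)
bot.move_to([450,-250,300],quat(RAIL,1)); log("away")
for n in("top","scene"):
    c=bot.read_camera(n); np.savez(n+"2.npz",**c); cv2.imwrite(f"pics/{n}2.png",c["image"])
from vis import cloud
np.set_printoptions(precision=1,suppress=True)
for n in("top","scene"):
    P=cloud(dict(np.load(n+"2.npz")))
    for k,(u,v) in PLACE.items():
        for lo in (115,140):
            m=(P[...,2]>lo)&(P[...,2]<170)&(abs(P[...,0]-u)<60)&(abs(P[...,1]-v)<38)
            q=P[m]; r=cv2.minAreaRect(q[:,:2].astype(np.float32)); print(n,k,lo,np.array(r[0])-(u,v),np.array(r[1]),round(r[2],1),"top",q[:,2].max())
E
```

```text
royal gripped t 14.5 tcp [436.7 121.1  90.4] F [-0.9 -0.6  5.9] w 43.5
lifted t 16.0 tcp [436.3 121.  264.3] F [-0.5 -0.3 -3. ] w 43.7
touch True
down t 18.9 tcp [642.4  -8.5 133.9] F [ 3.1 -0.7  0.8] w 43.4
clear t 20.6 tcp [642.2  -8.5 264. ] F [-0.3 -0.1 -0.4] w 60.0
sky gripped t 24.0 tcp [443.2 278.8  90.4] F [-1.4  0.3  4.9] w 43.8
lifted t 25.5 tcp [442.8 278.5 264.3] F [ 0.7 -0.3 -3.5] w 43.3
touch True
down t 28.5 tcp [644.5  83.1 134. ] F [ 1.3 -0.7  3.3] w 43.5
clear t 30.2 tcp [644.4  83.1 264. ] F [-0.7 -0.2  0.3] w 59.9
ice gripped t 33.3 tcp [445.3 -78.1  90.4] F [-0.1 -0.8  4.5] w 43.6
lifted t 34.8 tcp [444.9 -77.9 264.3] F [ 1.1  0.3 -2.7] w 44.0
touch True
down t 38.0 tcp [646.6 170.4 134.1] F [0.2 0.3 5.2] w 43.3
clear t 39.6 tcp [646.4 170.4 264. ] F [-0.3  0.7  0.3] w 59.9
away t 41.3 tcp [ 450.5 -249.5  299.9] F [ 0.7  0.1 -0.2] w 59.5
top ice 115 [0.5 0.4] [41.5 96. ] 88.8 top 151.2032408276806
top ice 140 [2.6 0.4] [40.6 61.6] 88.7 top 151.2032408276806
top sky 115 [0.6 0.4] [44.6 96.2] 88.6 top 151.29500236619094
top sky 140 [-0.4  0.5] [43.6 60.1] 88.5 top 151.29500236619094
top royal 115 [-0.4  0.6] [44.7 93.5] 88.5 top 151.80589245260842
top royal 140 [1. 1.] [43.5 57.1] 88.3 top 151.80589245260842
top navy 115 [-0.3  1.3] [97.5 45.2] 0.1 top 149.73484244386145
top navy 140 [-1.7  1.4] [44.6 56.6] 89.1 top 149.73484244386145
scene ice 115 [ 1.2 -0.2] [48.7 96.5] 88.5 top 151.19858879683352
scene ice 140 [ 2.8 -0.2] [59.2 48.5] 4.3 top 151.19858879683352
scene sky 115 [1.8 0.6] [49.4 96.4] 88.5 top 151.57933513112664
scene sky 140 [1.  0.1] [46.7 63.9] 88.0 top 151.57933513112664
scene royal 115 [2.4 0.1] [49.6 97.7] 87.7 top 151.2457137782145
scene royal 140 [2.8 0.7] [48.3 58.8] 87.5 top 151.2457137782145
scene navy 115 [-0.2  1.5] [49.  98.8] 88.4 top 150.41396694987327
scene navy 140 [0.1 1.5] [48.6 61.6] 88.5 top 150.41396694987327
```

```bash
python3 -c "
import cv2
a=cv2.imread('pics/scene2.png')[100:270,100:330];b=cv2.imread('pics/top2.png')[110:240,210:440]
cv2.imwrite('pics/fin.png',cv2.resize(cv2.vconcat([a[:,:230],b]),None,fx=2,fy=2,interpolation=2)[:600])"
```

```text
(no output)
```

View pics/fin.png

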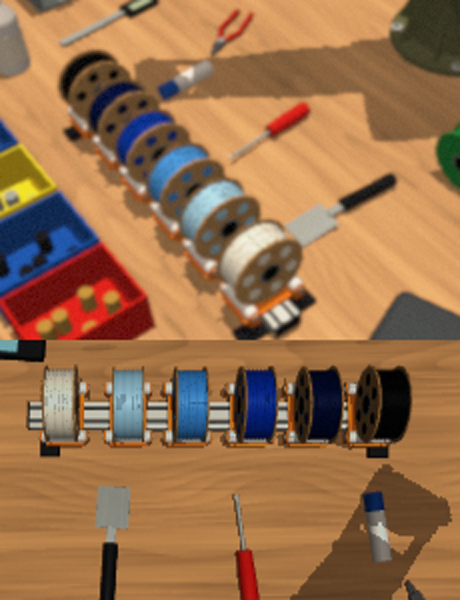

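Both views show all six upright and in order: white, ice, sky, royal, navy, black. They sit centred and square to the rail, and the arm is clear of them.

```bash
python3 -c "
from rig import bot
bot.finish_job()"
```

```text
the job is handed in; nothing more can be done
```

All four blue spools are in their cradles, in the order white, ice, sky, royal, navy, black. I handed the job in at about 41 s on the robot's clock, against the 112 s limit.

- **Position:** in the last top and scene views, each spool is within about 1.5 mm of its cradle's middle along the rail.
- **Squareness:** the measured axles lie within about 1° of the rail. Two fits gave odd angles that I discounted: navy in the top view (1.5° off) and one of ice in the scene view (5.7° off). The other fits of those two spools agreed with the rail.
- **Height:** tops measured 150–152 mm against the expected 152 mm, so all are seated upright. Navy read lowest, at 149.7 mm.
- **Forces:** the forces I logged stayed below about 6 N. They were spot readings, not a continuous record. The arm was clear of everything at the end.

No check failed.

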